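# Seat a keyed shaft in a sprung hub on the welding table

### The job

Lay the T-shaped bracket that covers the hub flat, rib up, in the tray's empty rubber-lined compartment. Then lift the keyed shaft from its stand, put its nose in the hub, turn it until the key slips into the keyway and push it fully home against the spring, collar flush on the hub. Finish while still holding it pressed home; leave everything else alone.

Things in the scene. Friction and masses are not known exactly. Their poses are not given: they have to be found in the camera images.
- hub: Fixed upright round steel hub, outer diameter 80 mm, 60 mm high, on a grey base plate 120 x 100 x 8 mm. Origin: centre of its underside on the table; z up; +x points to its small clamp screw with black knob (reaches 64 mm from the axis, 34 mm above the table). Its upright bore on the axis is 26 mm in diameter, open at the top.
- hub_mouth (a point): Centre of the bore at the hub's flat top, 60 mm above the table; axes as hub. One keyway, 10.6 mm wide, reaching 20 mm from the axis, runs the bore's full depth. Its direction is NOT in this pose: it lies within 0.5 rad either side of the hub's +x; find it by looking from above (bracket off) or by turning the shaft with a light push.
- plunger (a joint): Sprung disc in the hub's bore, 40 mm below the mouth at rest; value: how far it is pushed down (m), 0 at rest, stop at 0.012. The spring takes about 7 N to start and 600 N/m more; about 0.010 (13 N) with the shaft fully home. It pushes the shaft back up when let go.
- shaft: Loose aluminium shaft, 0.24 to 0.39 kg, upright in the stand. Origin: on its axis at the underside of its collar, z up the axis. Collar 50 mm diameter, z 0 to 8 mm. Below it a round shank, 24 mm diameter, 50 mm long, nose chamfered 4 mm, with a key on the +x side. An ear on the collar's rim, 10 mm wide, reaching 33 mm from the axis, marks the key's side (+x). Home: origin at the hub's mouth.
- shaft_tang (a point): Middle of the tang by which the shaft is held, 30.5 mm above the shaft's origin; axes as shaft. The flat-sided tang stands on the collar: 34 mm along x, 16 mm along y, 45 mm high (z 8 to 53 mm of the shaft).
- shaft_key (a point): Foot of the shaft's steel key, 14 mm out from the axis on the +x side, 35 mm below the shaft's origin; axes as shaft. The key is 8 mm wide, reaches 18 mm from the axis and runs from here up to the collar; the 15 mm of nose below it are plain round. If not over the keyway it stops on the hub's top, with the shaft's origin 35 mm above the mouth.
- stand: Fixed black square sleeve, 66 x 66 mm outside, 42 x 42 mm inside, 58 mm high, on a plate 100 x 100 x 6 mm, in which the shaft hangs by its collar. Origin: centre of its underside on the table; z up.
- bracket: Loose steel T bracket, about 0.3 kg, lying flat across the top of the hub. Plate 130 (x) x 44 (y) x 6 mm with, on its top, a central upright rib 60 mm along x, 10 mm thick along y, from z = 6 to z = 31 mm. Origin: centre of the plate's underside; z up.
- pad: Black rubber liner, 146 (x) x 56 (y) x 2 mm, fixed on the floor of the tray's empty compartment: the place for the bracket. Origin: centre of its underside, 5 mm above the table; x along the compartment. The compartment is 152 x 61 mm inside; its walls are 5 mm thick and their tops are 24 mm above the table.
- tray: Fixed grey sheet-metal tray, 162 (x) x 137 (y) x 24 mm, with two compartments side by side in y, their centres 33 mm either side of its middle. Origin: centre of its underside on the table.
- spanner: Loose steel spanner, 125 mm long, in the tray's other compartment; leave alone. Origin: its underside.
- spray: Loose white spray can, 54 mm diameter, 120 mm high, standing on the table; leave alone. Origin: centre of its underside.
- flange: Loose steel ring, 84 mm outer diameter, 14 mm high, lying on the table; leave alone. Origin: centre of its underside.
- vee: Loose bare-metal block with a groove along its top, 60 x 50 x 35 mm, on the table; leave alone. Origin: centre of its underside.
Mind the look-alikes: they are no part of the job. Of the things that look like the hub, the smallest one is meant. Several things have the shape of the tray; the one meant has the colours described above.

How it is judged:
By the outcome, as a careful person would: the job done as asked, in the order asked, and still so for the second after the job is handed in, while the arm keeps its last pose, push and grip.
It also fails if it takes over 61 s, if anything falls off the work surface, if the arm or the gripper's body presses on something with over 40 N, if the wrist force passes 120 N, or if a joint passes its speed limit or range.

### The arm

A 7-joint arm with a two-finger parallel gripper is mounted at the origin on the work surface. World frame = base frame: x ahead of the robot, y to its left, z up, the work surface at z = 0. Lengths are in m, angles in rad, forces in N, time in s.
With the tool pointing down it reaches from about 0.4 to 0.875 m from the base axis. Payload 19.3 kg.
Tool frame: the origin (TCP) lies at the very end of the fingers, on their centre line; the grasp point (between the pads) lies 19 mm behind it; z points along the fingers, y is the line along which they close (so a half turn about z gives the same grasp; the last joint's range is limited). The gripper opens to 85 mm and grips with 20 to 120 N. Pads are 22 mm wide; open, the fingers measure 114 mm over their backs; the gripper's body (76 mm by 85 mm) begins 54 mm behind the grasp point. The pads swing forward as they close: fully open they stand 13 mm farther back than shut.
Start: joints at [-1.418, 0.521, -0.036, 1.599, 0.021, 1.021, -0.113], TCP at [0.138, 0.61, 0.197] pointing down, gripper open.
Joint ranges: [-2.91, 2.91], [-0.3, 2.13], [-1.5, 1.42], [0.17, 2.43], [-1.26, 4.41], [0.16, 1.93], [-2.52, 2.52]. Speed limits (rad/s): [1.89, 1.89, 2.39, 2.39, 3.01, 3.01, 3.01].

### API

Orientations are given as [roll, pitch, yaw] about the fixed x, y, z axes, in that order (R = Rz(yaw) Ry(pitch) Rx(roll)).
In Python, from workcell import bot gives the robot as it stands.
- The arm moves only by the shell command python3 -m crank 'ROWS' [FORCE]. ROWS is a JSON object of lists of equal length, an entry for each row: "travel": the shift along the world's x, y, z in cm, a list of three; "turn": the turn, a rotation vector about the world's x, y, z in degrees, a list of three; "gripper": the closure, from 0 (fully open) to 1 (shut). A call has exactly 5 rows; each row is the pose to reach, as a shift and turn from the pose commanded when the call began; what a row does not reach only later rows make up. A row lasts 1/10 s, in which the tool goes at most 50 mm and 8.59 degrees, less where a joint would pass 70% of its speed; a pose out of reach is approached as far as the arm can. A call with a gripper value outside its range is refused whole. The fingers move at their own pace and stop on an object; FORCE is the grip in N (left out, the last holds). Time passes only in rows, so rows that repeat a pose let the fingers close, or fill a call up. It gives the time, the measured TCP pose, the force, the opening and the grip force at its end, in the units of the state.
- bot.observe(): the state, without advancing time (a new reading comes with each control period).
- bot.grab_frame(name): name is "scene" or "top"; returns a dict with "pixels" (400x640x3 uint8, red, green, blue), "fx", "fy", "cx", "cy" (pixels), "dist" ([k1, k2, p1, p2, k3] as OpenCV has them; the pictures are not rectified), "extrinsics" (4x4, takes a point from world to camera coordinates). Camera axes: x right, y down, z forward; pixel columns grow to the right and rows downward; lengths in m; the calibration is good to about 2 mm. A picture is of the moment at which its call begins. There is no depth.
- bot.job_done(): hands the job in; it is judged then, once.
The state is a dict: "clock": time; "qpos": joint angles; "qd": joint speeds; "joint_efforts": joint torques, N m; "position": TCP position; "tool_rot": TCP orientation; "force": force on the tool from outside, world axes, zero at the start; "moment": the same for the moment, N m; "grip_width": finger opening in m; "finger_force": force on a finger pad.
Only numpy, scipy, OpenCV 4.12 (cv2) and the standard library are available. Lean on these libraries where they do the work, as an engineer would, in place of code of your own. Each camera call takes 0.05 s, during which the arm holds its last target. There are 200 camera calls.

## Working session

There is one attempt and no reset: what is moved stays moved. The work goes in short steps, Python scripts to look and compute and a shell command to move; the robot and the scene stay as the last step left them, time stands still between calls to the robot, and variables do not carry over. Pictures are saved under pics/ and viewed, at most 10 in all, crops included, and the job is handed in when it is done.

```bash
ls; mkdir -p pics
cat > h.py <<'E'
import numpy as np, cv2
from workcell import bot
def grab(n):
    f=bot.grab_frame(n); K=np.array([[f['fx'],0,f['cx']],[0,f['fy'],f['cy']],[0,0,1.]])
    return f['pixels'][:,:,::-1].copy(),K,np.array(f['dist']),np.array(f['extrinsics'])
def ray(uv,K,d,T,z):
    """pixels -> world points on plane z"""
    p=cv2.undistortPoints(np.array(uv,float).reshape(-1,1,2),K,d)[:,0]
    R,t=T[:3,:3],T[:3,3]; c=-R.T@t
    v=np.c_[p,np.ones(len(p))]@R
    return c+v*((z-c[2])/v[:,2])[:,None]
def proj(P,K,d,T):
    return cv2.projectPoints(np.array(P,float).reshape(-1,1,3),cv2.Rodrigues(T[:3,:3])[0],T[:3,3],K,d)[0][:,0]
E
python3 - <<'E'
from h import *
for n in('scene','top'):
    im,K,d,T=grab(n); cv2.imwrite(f'pics/{n}0.png',im); print(n,-T[:3,:3].T@T[:3,3],T[:3,:3].round(3).tolist(),K[0,0])
print(bot.observe())
E
```

```text
pics
scene [1.2798891  0.19355028 1.18032768] [[-0.226, 0.974, -0.012], [0.815, 0.182, -0.55], [-0.534, -0.134, -0.835]] 478.7171230692171
top [0.45794488 0.00353383 1.37581226] [[-0.013, -1.0, -0.018], [-0.996, 0.014, -0.088], [0.088, 0.017, -0.996]] 491.50256469354815
{'clock': 0.1, 'qpos': array([-1.41821548,  0.52193403, -0.03631889,  1.59993346,  0.02122389,
        1.02112623, -0.11279296]), 'qd': array([-0.00022298, -0.0020865 , -0.00084388, -0.00168271,  0.00042936,
        0.00110263, -0.00018001]), 'joint_efforts': array([ 3.83948180e-03, -9.28479052e+01,  1.98427118e+00, -3.70536268e+01,
        1.81522162e-02,  5.23421084e-03, -5.72549061e-05]), 'position': array([0.13806298, 0.60921687, 0.19690239]), 'tool_rot': array([-3.14058168e+00,  9.62352743e-05,  2.91881267e+00]), 'force': array([ 0.22623983, -0.00703736, -0.41197552]), 'moment': array([ 0.04652239,  0.05598252, -0.01455335]), 'finger_force': 0.0, 'grip_width': 0.08528897505240567}
```

View pics/top0.png

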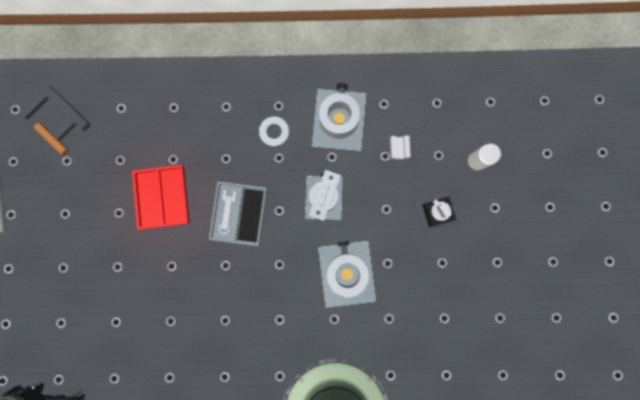

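View pics/scene0.png

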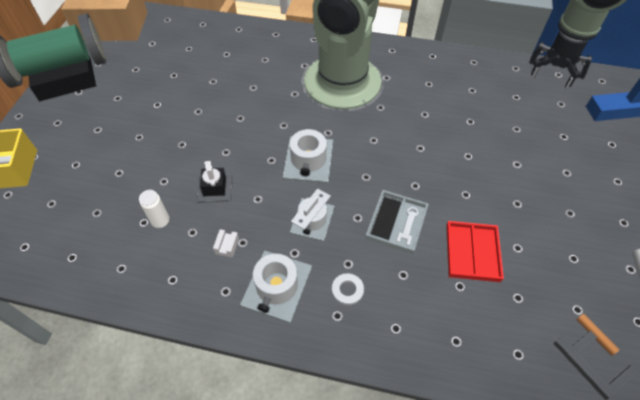

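Top view: the hubs are at (340,118), (347,275) and (324,197). The last is the smallest and carries the bracket, so it is the target. The grey tray is at (238,213) with its empty black compartment at (251,215); the red tray at (160,197) is a decoy. The stand with the shaft is at (440,211). Next is one close crop to check the choice.

Run:
```python
from h import *
t=cv2.imread('pics/top0.png'); s=cv2.imread('pics/scene0.png')
def c(im,u,v,w=32,h=36): return cv2.resize(im[v-h:v+h,u-w:u+w],(256,288),interpolation=cv2.INTER_CUBIC)
cv2.imwrite('pics/c1.png',np.vstack([np.hstack([c(t,324,197),c(t,238,213),c(t,440,211)]),np.hstack([c(s,312,212),c(s,398,219),c(s,213,180)])]))
```

```text
(no output)
```

View pics/c1.png

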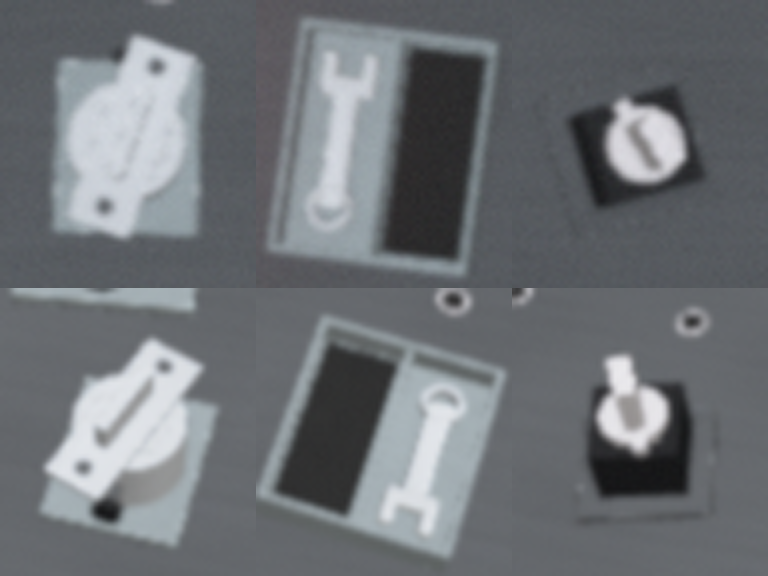

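The crop confirms the choice: small hub with knob and holed T bracket at (324,197), grey tray with spanner and black liner, and shaft in the black stand. Now to measure.

```bash
cat > m1.py <<'E'
from h import *
def tri(a,b):  # rays from two views -> closest point
    (c1,v1),(c2,v2)=a,b
    A=np.c_[v1,-v2]; s=np.linalg.lstsq(A,c2-c1,rcond=None)[0]
    p,q=c1+v1*s[0],c2+v2*s[1]; return (p+q)/2,np.linalg.norm(p-q)
def cr(uv,K,d,T):
    c=-T[:3,:3].T@T[:3,3]; p=ray([uv],K,d,T,0)[0]; return c,(p-c)/np.linalg.norm(p-c)
def dark(im,u,v,r=5):
    g=cv2.cvtColor(im,cv2.COLOR_BGR2GRAY).astype(float)[v-r:v+r+1,u-r:u+r+1]
    w=np.clip(np.percentile(g,60)-20-g,0,None); y,x=np.mgrid[-r:r+1,-r:r+1]
    w*=(np.hypot(x,y)<=3.5); return (u+(w*x).sum()/w.sum(), v+(w*y).sum()/w.sum())
def mar(m):
    cs=max(cv2.findContours(m,cv2.RETR_EXTERNAL,cv2.CHAIN_APPROX_NONE)[0],key=cv2.contourArea); return cs[:,0].astype(float)
def rect(P):
    r=cv2.minAreaRect((P[:,:2]*1000).astype(np.float32)); return r
E
python3 - <<'E'
from m1 import *
t,K1,d1,T1=grab('top'); s,K2,d2,T2=grab('scene')
H=[]
for a,b in (((331,178),(312-32+165//4,212-36+78//4)),((318,212),(312-32+83//4,212-36+180//4))):
    ta,sb=dark(t,*a),dark(s,*b); P,e=tri(cr(ta,K1,d1,T1),cr(sb,K2,d2,T2)); print('hole',ta,sb,P.round(4),e.round(4),ray([ta],K1,d1,T1,.066).round(4),ray([sb],K2,d2,T2,.066).round(4))
    H.append(ray([ta],K1,d1,T1,.066)[0])
# tray
for n,im,K,d,T,(u,v) in (('top',t,K1,d1,T1,(238,213)),('scene',s,K2,d2,T2,(398,219))):
    g=cv2.cvtColor(im,cv2.COLOR_BGR2GRAY); M=np.zeros_like(g); M[v-36:v+36,u-34:u+34]=1
    m=((g<50)&(M>0)).astype(np.uint8); P=ray(mar(m),K,d,T,.007); print(n,'pad',rect(P))
    m=((g>110)&(M>0)).astype(np.uint8); P=ray(mar(m),K,d,T,.024); print(n,'tray',rect(P))
# stand / collar
for n,im,K,d,T,(u,v) in (('top',t,K1,d1,T1,(440,211)),('scene',s,K2,d2,T2,(213,180))):
    g=cv2.cvtColor(im,cv2.COLOR_BGR2GRAY); M=np.zeros_like(g); M[v-30:v+30,u-26:u+26]=1
    m=((g>135)&(M>0)).astype(np.uint8); 
    C=mar(m); P=ray(C,K,d,T,.066); print(n,'collar',rect(P),P[:,:2].min(0).round(4),P[:,:2].max(0).round(4))
    np.save(f'pics/{n}_collar.npy',P)
    m=((g<45)&(M>0)).astype(np.uint8); print('sleeve',rect(ray(mar(m),K,d,T,.058)))
# big-hub check & white hub+bracket
E
```

```text
hole (np.float64(330.6924066924067), np.float64(177.17374517374517)) (np.float64(320.54615384615386), np.float64(195.1596153846154)) [0.6149 0.0274 0.1693] 0.0524 [[0.6333 0.0014 0.066 ]] [[0.5425 0.039  0.066 ]]
hole (np.float64(317.6680053547523), np.float64(212.10977242302545)) (np.float64(300.3740795287187), np.float64(220.46097201767304)) [ 0.5563  0.0116 -0.0552] 0.0608 [[0.5398 0.0375 0.066 ]] [[0.6354 0.0033 0.066 ]]
top pad ((538.06640625, 227.81649780273438), (46.37708282470703, 136.75112915039062), 82.15760803222656)
top tray ((542.81201171875, 260.9459533691406), (140.0863494873047, 165.77078247070312), 81.72338104248047)
scene pad ((537.3825073242188, 229.10829162597656), (42.843597412109375, 123.78678131103516), 82.18946838378906)
scene tray ((544.5093994140625, 261.93341064453125), (145.08860778808594, 170.39027404785156), 81.72901916503906)
top collar ((540.902587890625, -289.93682861328125), (47.41446304321289, 53.030303955078125), 87.96412658691406) [ 0.5144 -0.3138] [ 0.5679 -0.2659]
sleeve ((530.593505859375, -259.3682861328125), (59.39244079589844, 20.157005310058594), 13.611589431762695)
scene collar ((531.5819091796875, -290.2027282714844), (87.61820983886719, 50.39024353027344), 13.090940475463867) [ 0.4915 -0.323 ] [ 0.5731 -0.2613]
sleeve ((562.4226684570312, -276.3464660644531), (86.56177520751953, 66.27136993408203), 18.723880767822266)
```

Run:
```python
from m1 import *
from scipy.optimize import least_squares
for n in('top','scene'):
    P=np.load(f'pics/{n}_collar.npy')[:,:2]*1000
    f=least_squares(lambda q:np.hypot(*(P-q[:2]).T)-q[2],[541,-290,25],loss='soft_l1',f_scale=.5); c=f.x[:2]
    r=np.hypot(*(P-c).T); k=np.argsort(-r)[:8]; e=P[k].mean(0)-c
    print(n,f.x.round(1),'far',e.round(1),np.degrees(np.arctan2(e[1],e[0])).round(1))
    a=np.degrees(np.arctan2(*(P-c).T[::-1])); o=np.argsort(a)
    print([(int(a[i]),round(float(r[i]),1)) for i in o[::3]])
t,K,d,T=grab('top'); g=cv2.cvtColor(t,cv2.COLOR_BGR2GRAY)
print(g[200:224,428:458])
s,K2,d2,T2=grab('scene'); g2=cv2.cvtColor(s,cv2.COLOR_BGR2GRAY)
print(g2[158:194,200:228])
# hub plate yaw
M=np.zeros_like(g);M[170:225,300:350]=1
m=((g>110)&(M>0)).astype(np.uint8);print('hubplate',rect(ray(mar(m),K,d,T,.008)))
print(ray([(440-32+(630)/4-128,175+120/4)],K,d,T,.111))
```

```text
top [ 539.2 -289.5   24.6] far [26.3 13.9] 27.9
[(-174, 24.9), (-155, 24.5), (-133, 25.0), (-111, 25.5), (-92, 24.1), (-74, 25.3), (-52, 24.4), (-29, 23.3), (-9, 23.3), (10, 23.5), (22, 30.9), (33, 31.2), (44, 25.1), (66, 25.1), (84, 23.3), (104, 24.2), (123, 25.3), (148, 25.8), (165, 22.8)]
scene [ 538.9 -289.4   29. ] far [-41.9 -27. ] -147.2
[(-170, 24.9), (-162, 36.1), (-158, 40.2), (-148, 50.0), (-137, 50.0), (-134, 43.1), (-126, 23.3), (-104, 22.7), (-75, 21.8), (-51, 26.0), (-23, 27.4), (0, 30.0), (17, 32.9), (30, 38.2), (42, 33.7), (64, 30.5), (85, 27.0), (109, 24.7), (140, 22.3), (172, 22.6)]
[[ 89  87  86  83  87 108 140 165 168 138  91  66  59  58  58  56  49  45
   41  41  44  52  67  82  84  85  85  84  88  87]
 [ 78  74  70  67  86 129 172 197 196 173 139 122 118 119 118 108  89  65
   48  43  42  51  61  76  83  87  87  86  84  86]
 [ 61  56  50  54  74 122 175 204 208 199 187 185 183 179 178 170 149 113
   85  63  50  47  58  72  81  86  87  85  86  85]
 [ 47  46  43  48  62 105 158 199 210 210 207 203 200 197 202 203 194 171
  146 113  75  54  56  67  79  86  86  86 
[... 2149 characters left out ...]
38  42  41  44  48  51  56  60  71  76  76  75  75  64  56
   50  51  54  60  64  66  74  75  77  82  84  86]
 [ 37  29  30  37  39  44  43  43  42  44  44  48  50  49  51  54  57  57
   62  70  71  75  78  79  82  81  83  84  86  87]
 [ 45  30  26  34  39  40  42  42  44  46  48  51  51  56  59  65  70  73
   75  79  81  82  82  85  86  86  87  86  87  88]]
[[104 105 105 ... 105 106 105]
 [104 104 104 ... 105 104 104]
 [105 104 105 ... 106 106 106]
 ...
 [ 87  61  33 ...  78 101 106]
 [ 94  72  42 ...  80 100 106]
 [ 99  82  53 ...  81 101 106]]
hubplate ((591.413330078125, 22.285694122314453), (103.7316665649414, 140.4701690673828), 89.1282958984375)
[[ 0.55111219 -0.27141225  0.111     ]]
```

```bash
python3 -m crank '{"travel":[[5,-5,0],[10,-10,0],[15,-15,0],[20,-20,0],[25,-25,0]],"turn":[[0,0,-8],[0,0,-8],[0,0,-8],[0,0,-8],[0,0,-8]],"gripper":[0,0,0,0,0]}'
```

```text
clock: 0.8
position: [0.316, 0.4312, 0.1975]
tool_rot: [3.141, 0.0, 2.779]
force: [0.9, 0.8, 0.3]
grip_width: 0.0857
finger_force: 0.0
```

```bash
python3 -m crank '{"travel":[[2.7,-4.1,0],[5.4,-8.2,0],[8.1,-12.3,0],[10.8,-16.4,0],[13.5,-20.5,0]],"turn":[[0,0,0],[0,0,0],[0,0,0],[0,0,0],[0,0,0]],"gripper":[0,0,0,0,0]}';python3 -m crank '{"travel":[[2.7,-4.1,0],[5.4,-8.2,0],[8.1,-12.3,0],[10.8,-16.4,0],[13,-19.5,0]],"turn":[[0,0,0],[0,0,0],[0,0,0],[0,0,0],[0,0,0]],"gripper":[0.4,0.4,0.4,0.4,0.4]}'; python3 -m crank '{"travel":[[0,0,0],[0,0,0],[0,0,-2],[0,0,-4],[0,0,-5]],"turn":[[0,0,0],[0,0,0],[0,0,0],[0,0,0],[0,0,0]],"gripper":[0.4,0.4,0.4,0.4,0.4]}'
```

```text
clock: 1.3
position: [0.4507, 0.226, 0.1976]
tool_rot: [3.141, 0.0, 2.779]
force: [1.3, 0.6, 0.7]
grip_width: 0.0854
finger_force: 0.0
clock: 1.8
position: [0.5809, 0.0297, 0.1975]
tool_rot: [-3.141, 0.0, 2.777]
force: [0.7, 0.7, -0.5]
grip_width: 0.0514
finger_force: 0.0
clock: 2.3
position: [0.5788, 0.0342, 0.1461]
tool_rot: [-3.141, -0.002, 2.781]
force: [0.0, -0.6, 1.0]
grip_width: 0.0513
finger_force: 0.0
```

```bash
python3 -m crank '{"travel":[[0.9,-1.4,0],[0.9,-1.4,-1],[0.9,-1.4,-3],[0.9,-1.4,-4.5],[0.9,-1.4,-4.5]],"turn":[[0,0,0],[0,0,0],[0,0,0],[0,0,0],[0,0,0]],"gripper":[0.4,0.4,0.4,0.4,0.4]}'
python3 - <<'E'
from h import *
t,K,d,T=grab('top'); s,K2,d2,T2=grab('scene')
a=cv2.resize(t[160:240,285:365],(400,400),interpolation=2);b=cv2.resize(s[172:252,272:352],(400,400),interpolation=2)
cv2.imwrite('pics/c2.png',np.hstack([a,b])); o=bot.observe(); print(o['position'],o['tool_rot'],o['qd'].round(3))
E
```

```text
clock: 2.8
position: [0.588, 0.0189, 0.101]
tool_rot: [-3.141, -0.002, 2.779]
force: [-0.2, -0.0, 0.5]
grip_width: 0.0509
finger_force: 0.0
[0.5891013  0.01882303 0.10285253] [3.14147871e+00 1.95241635e-04 2.77909450e+00] [-0.001 -0.015  0.004 -0.008  0.001  0.003  0.001]
```

View pics/c2.png

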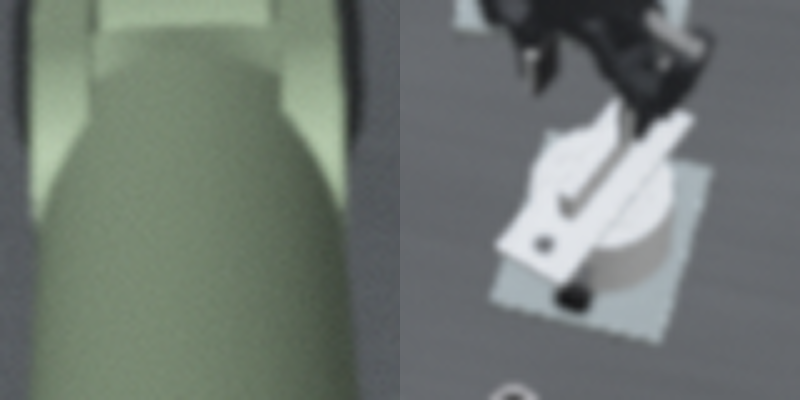

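Scene crop: the fingers (at about (540,80) and (650,110)) straddle the rib. The top view is blocked by the arm. Descending to grip.

```bash
python3 -m crank '{"travel":[[0,0.1,-1],[0,0.1,-2],[0,0.1,-3],[0,0.1,-3.2],[0,0.1,-3.2]],"turn":[[0,0,0],[0,0,0],[0,0,0],[0,0,0],[0,0,0]],"gripper":[0.4,0.4,0.4,0.7,1]}' 60; python3 -m crank '{"travel":[[0,0,0],[0,0,0],[0,0,0],[0,0,0],[0,0,0]],"turn":[[0,0,0],[0,0,0],[0,0,0],[0,0,0],[0,0,0]],"gripper":[1,1,1,1,1]}' 60
```

```text
clock: 3.4
position: [0.5886, 0.0197, 0.0698]
tool_rot: [-3.141, -0.001, 2.779]
force: [-0.2, -0.0, -1.2]
grip_width: 0.0228
finger_force: 0.0
clock: 3.9
position: [0.589, 0.0198, 0.0705]
tool_rot: [3.142, 0.0, 2.779]
force: [0.1, 0.7, -0.5]
grip_width: 0.0001
finger_force: 0.0
```

Run:
```python
from h import *
s,K2,d2,T2=grab('scene')
cv2.imwrite('pics/c3.png',cv2.resize(s[162:242,262:362],(800,600),interpolation=2))
print(proj([[.589,.0198,.0705],[.588,.0203,.091],[.589,.0198,.0895]],K2,d2,T2))
```

```text
[[310.14592064 206.63968168]
 [310.31708384 202.30070602]
 [310.06175418 202.86910333]]
```

View pics/c3.png

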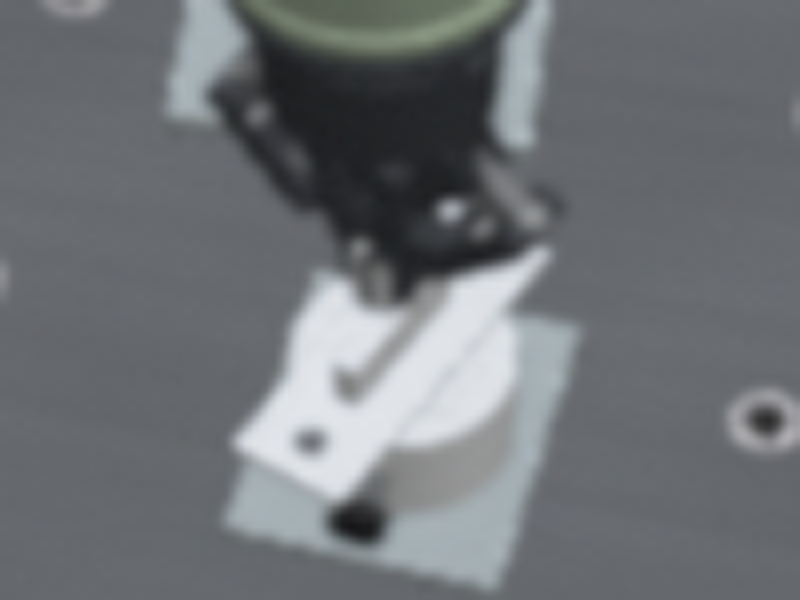

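Run:
```python
from h import *
s,K,d,T=grab('scene')
s0=cv2.imread('pics/scene0.png')
y=np.radians(77.2); n=np.array([np.cos(y),np.sin(y),0])
p=np.array([.138,.61,.197])
for dz in(0,.013,.019,.033): print(dz,proj([p+n*.045+[0,0,dz],p-n*.045+[0,0,dz],p+n*.055+[0,0,dz],p-n*.055+[0,0,dz]],K,d,T).round(1).tolist())
a=cv2.resize(s0[30:105,510:610],(800,600),interpolation=2)
cv2.imwrite('pics/c4.png',a)
```

```text
0 [[559.4, 97.2], [527.9, 87.6], [562.9, 98.2], [524.5, 86.6]]
0.013 [[561.3, 93.8], [529.5, 84.3], [564.9, 94.9], [526.1, 83.3]]
0.019 [[562.2, 92.3], [530.3, 82.7], [565.8, 93.4], [526.8, 81.7]]
0.033 [[564.2, 88.6], [532.1, 79.0], [567.9, 89.7], [528.6, 78.0]]
```

View pics/c4.png

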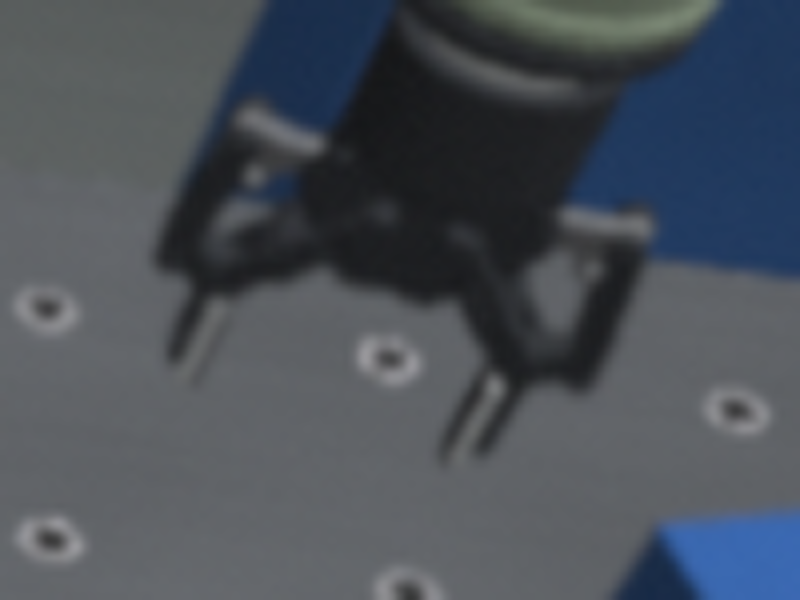

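Scene view at the start pose: the fingertips sit at (533,77) and (567,87), about 25 mm higher than the reported TCP predicts. That agrees with the fingers having closed above the rib. I'll go lower while watching the force.

```bash
python3 -m crank '{"travel":[[0,0,0],[0,0,0],[0,0,0],[0,0,-0.4],[0,0,-0.8]],"turn":[[0,0,0],[0,0,0],[0,0,0],[0,0,0],[0,0,0]],"gripper":[0.4,0.4,0.4,0.4,0.4]}' 60
python3 - <<'E'
from h import *
t,K,d,T=grab('top');s0=cv2.imread('pics/top0.png')
p=np.array([.138,.61,.197]);print(proj([p],K,d,T), proj([p+[0,0,.04]],K,d,T))
E
```

```text
clock: 4.5
position: [0.5889, 0.0198, 0.0621]
tool_rot: [3.142, 0.0, 2.779]
force: [0.4, 0.6, 0.6]
grip_width: 0.0509
finger_force: 0.0
[[ 71.80246942 384.795414  ]] [[ 62.33390036 390.00789767]]
```

```bash
python3 -m crank '{"travel":[[0,0,-0.3],[0,0,-0.6],[0,0,-0.8],[0,0,-0.8],[0,0,-0.8]],"turn":[[0,0,0],[0,0,0],[0,0,0],[0,0,0],[0,0,0]],"gripper":[0.4,0.4,0.4,0.4,0.4]}' 60;python3 -m crank '{"travel":[[0,0,-0.1],[0,0,-0.3],[0,0,-0.4],[0,0,-0.4],[0,0,-0.4]],"turn":[[0,0,0],[0,0,0],[0,0,0],[0,0,0],[0,0,0]],"gripper":[0.4,0.4,0.4,0.4,0.4]}' 60
```

```text
clock: 5.05
position: [0.5889, 0.0197, 0.0544]
tool_rot: [-3.142, -0.0, 2.779]
force: [0.4, 0.8, -0.1]
grip_width: 0.0515
finger_force: 0.0
clock: 5.55
position: [0.5889, 0.0197, 0.0504]
tool_rot: [-3.142, 0.0, 2.779]
force: [0.6, 0.1, -0.2]
grip_width: 0.0512
finger_force: 0.0
```

```bash
python3 -m crank '{"travel":[[0,0,0],[0,0,0],[0,0,0],[0,0,0],[0,0,0]],"turn":[[0,0,0],[0,0,0],[0,0,0],[0,0,0],[0,0,0]],"gripper":[1,1,1,1,1]}' 60
python3 - <<'E'
from workcell import bot
o=bot.observe();print(o['grip_width'],o['finger_force'],o['force'])
E
```

```text
clock: 6.05
position: [0.5889, 0.0198, 0.0505]
tool_rot: [3.142, 0.0, 2.779]
force: [-1.5, 0.2, 5.2]
grip_width: 0.0079
finger_force: 59.1
0.007850985756413577 59.070807695388794 [-1.49583394  0.19003634  5.24983367]
```

```bash
python3 -m crank '{"travel":[[0,0,0.5],[0,0,1.5],[0,0,2.5],[0,0,3],[0,0,3]],"turn":[[0,0,0],[0,0,0],[0,0,0],[0,0,0],[0,0,0]],"gripper":[1,1,1,1,1]}' 80
python3 - <<'E'
from h import *
s,K2,d2,T2=grab('scene')
cv2.imwrite('pics/c5.png',cv2.resize(s[162:242,262:362],(800,600),interpolation=2)); o=bot.observe();print(o['grip_width'],o['finger_force'],o['force'],o['moment'])
E
```

```text
clock: 6.55
position: [0.5894, 0.0198, 0.0815]
tool_rot: [3.141, 0.001, 2.779]
force: [-0.1, 0.2, -4.3]
grip_width: 0.0072
finger_force: 78.7
0.0067175358474698375 78.74081254005432 [ 0.26744039  0.89252819 -2.9695415 ] [-0.03125279 -0.02202338 -0.00453998]
```

View pics/c5.png

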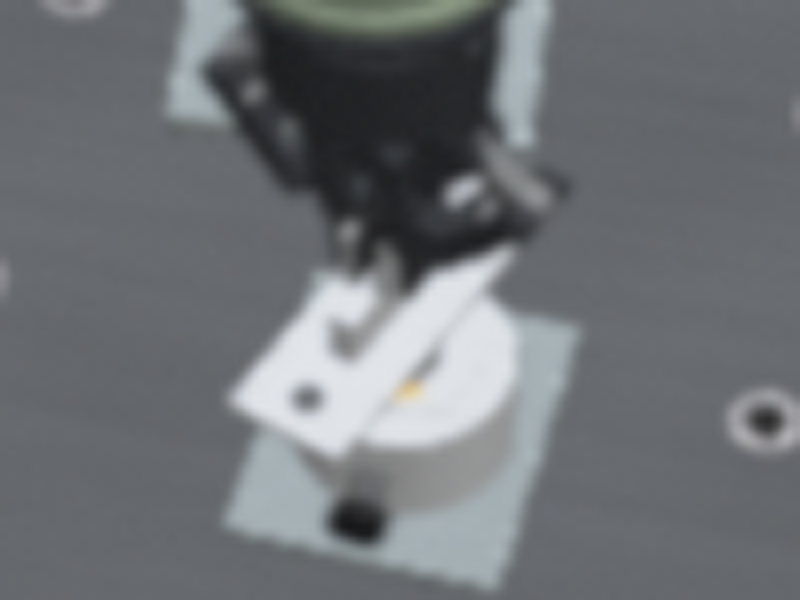

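Scene crop: the bracket is lifted level off the hub; the orange plunger shows in the bore at crop (410,390). Carrying it to the tray.

```bash
python3 -m crank '{"travel":[[-0.8,3.5,1],[-1.8,7.5,1],[-2.8,11.7,1],[-3.8,15.9,1],[-4.6,19.2,1]],"turn":[[0,0,2],[0,0,5],[0,0,8],[0,0,11],[0,0,12.9]],"gripper":[1,1,1,1,1]}' 80;python3 -m crank '{"travel":[[-0.2,0.9,0],[-0.4,1.6,0],[-0.4,1.6,0],[-0.4,1.6,-2],[-0.4,1.6,-3]],"turn":[[0,0,0],[0,0,0],[0,0,0],[0,0,0],[0,0,0]],"gripper":[1,1,1,1,1]}' 80
python3 - <<'E'
from m1 import *
s,K,d,T=grab('scene'); o=bot.observe();print(o['position'],o['tool_rot'])
cv2.imwrite('pics/c6.png',cv2.resize(s[165:255,340:460],(800,600),interpolation=2))
z=o['position'][2]+.0095+.006
a=np.radians(-8.2);R=np.array([[np.cos(a),-np.sin(a)],[np.sin(a),np.cos(a)]])
C=np.array([[65,22],[65,-22],[-65,-22],[-65,22],[50,0]])/1000@R.T+[.5385,.2285]
print('plate corners if centred',((proj(np.c_[C,np.full(5,z)],K,d,T)-[340,165])*[800/120,600/90]).round(0).tolist())
E
```

```text
clock: 7.1
position: [0.5417, 0.2144, 0.0901]
tool_rot: [3.141, -0.001, 3.008]
force: [0.8, 0.1, -2.7]
grip_width: 0.007
finger_force: 78.8
clock: 7.6
position: [0.5389, 0.2261, 0.0593]
tool_rot: [-3.14, -0.001, 3.002]
force: [-0.4, -1.1, -3.3]
grip_width: 0.0066
finger_force: 78.8
[0.53821644 0.22593314 0.05807088] [-3.13950393e+00 -2.07487939e-03  3.00260409e+00]
plate corners if centred [[329.0, 410.0], [224.0, 376.0], [314.0, 130.0], [415.0, 160.0], [287.0, 363.0]]
```

View pics/c6.png

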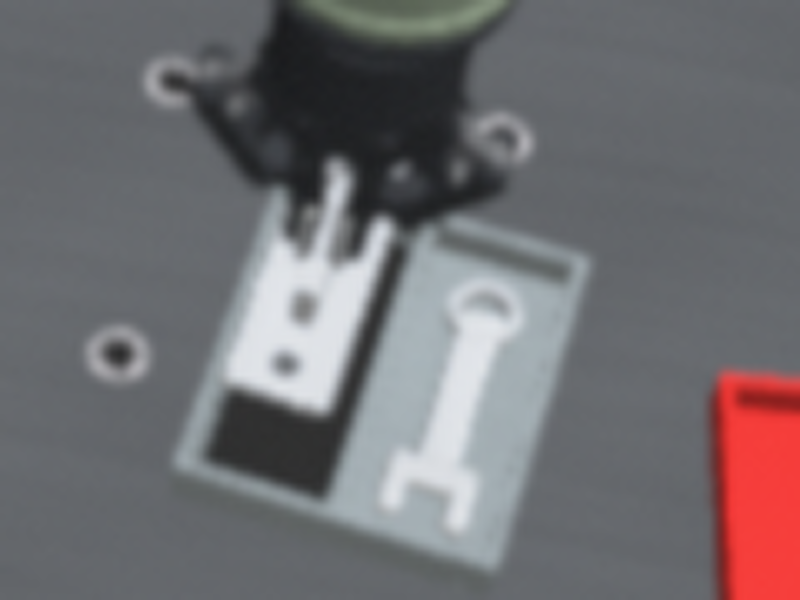

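Scene crop: the plate's front corners at (330,413) and (228,382) are within about 1 mm of the centred prediction. Lowering.

```bash
python3 -m crank '{"travel":[[0,0,-1.5],[0,0,-3],[0,0,-4.3],[0,0,-5],[0,0,-5.3]],"turn":[[0,0,0],[0,0,0],[0,0,0],[0,0,0],[0,0,0]],"gripper":[1,1,1,1,1]}' 80;python3 -m crank '{"travel":[[0,0,-0.2],[0,0,-0.4],[0,0,-0.5],[0,0,-0.5],[0,0,-0.5]],"turn":[[0,0,0],[0,0,0],[0,0,0],[0,0,0],[0,0,0]],"gripper":[1,1,1,1,1]}' 80
```

```text
clock: 8.15
position: [0.5386, 0.2275, 0.0064]
tool_rot: [-3.141, -0.001, 3.004]
force: [0.0, 0.2, -3.7]
grip_width: 0.0068
finger_force: 78.8
clock: 8.65
position: [0.539, 0.2278, 0.0026]
tool_rot: [3.141, 0.0, 3.004]
force: [-0.1, 0.2, -3.1]
grip_width: 0.0067
finger_force: 78.8
```

```bash
python3 -m crank '{"travel":[[0,0,-0.1],[0,0,-0.2],[0,0,-0.3],[0,0,-0.4],[0,0,-0.5]],"turn":[[0,0,0],[0,0,0],[0,0,0],[0,0,0],[0,0,0]],"gripper":[1,1,1,1,1]}' 80
```

```text
clock: 9.15
position: [0.539, 0.2279, -0.0024]
tool_rot: [3.141, 0.0, 3.004]
force: [-5.6, -3.0, 23.7]
grip_width: 0.0069
finger_force: 82.2
```

```bash
python3 -m crank '{"travel":[[0,0,0.1],[0,0,0.1],[0,0,0.1],[0,0,0.1],[0,0,0.1]],"turn":[[0,0,0],[0,0,0],[0,0,0],[0,0,0],[0,0,0]],"gripper":[1,0.75,0.75,0.75,0.75]}' 80; python3 -m crank '{"travel":[[0,0,1],[0,0,3.5],[0,0,8],[0,0,12],[0,-3,16]],"turn":[[0,0,0],[0,0,0],[0,0,0],[0,0,0],[0,0,0]],"gripper":[0.75,0.75,0.75,0.75,0.75]}' 80
```

```text
clock: 9.65
position: [0.5389, 0.2277, -0.0016]
tool_rot: [-3.142, 0.0, 3.004]
force: [-0.3, 0.1, -0.8]
grip_width: 0.0213
finger_force: 0.0
clock: 10.15
position: [0.5384, 0.201, 0.1607]
tool_rot: [3.14, 0.0, 3.009]
force: [-0.2, 0.1, 0.2]
grip_width: 0.0214
finger_force: 0.0
```

```bash
python3 -m crank '{"travel":[[0,-4.8,0],[0,-9.6,0],[0,-14.4,0],[0,-19.2,0],[0,-24,0]],"turn":[[0,0,4],[0,0,8],[0,0,12],[0,0,16],[0,0,20]],"gripper":[0.5,0.5,0.5,0.5,0.5]}' 80; python3 -m crank '{"travel":[[0,-4.8,0],[0,-9.6,0],[0,-14.4,0],[0,-19.2,0],[0,-24,0]],"turn":[[0,0,4],[0,0,8],[0,0,12],[0,0,16],[0,0,16.5]],"gripper":[0.5,0.5,0.5,0.5,0.5]}' 80
python3 - <<'E'
from m1 import *
t,K,d,T=grab('top'); s,K2,d2,T2=grab('scene'); o=bot.observe();print(o['position'],o['tool_rot'],o['qpos'].round(2))
a=cv2.resize(t[160:240,284:364],(400,400),interpolation=2);b=cv2.resize(s[172:252,272:352],(400,400),interpolation=2)
cv2.imwrite('pics/c7.png',np.vstack([np.hstack([a,b]),cv2.resize(t[185:235,190:390],(800,200))]))
np.savez('pics/hub.npz',t=t,s=s)
E
```

```text
clock: 10.65
position: [0.5386, -0.0441, 0.1593]
tool_rot: [-3.141, 0.001, -2.927]
force: [1.4, 0.1, -0.0]
grip_width: 0.043
finger_force: 0.0
clock: 11.15
position: [0.5385, -0.2843, 0.1593]
tool_rot: [-3.141, 0.0, -2.639]
force: [0.9, 0.7, -0.0]
grip_width: 0.0425
finger_force: 0.0
[ 0.53691689 -0.28974658  0.15904767] [-3.13876891e+00 -1.60260949e-03 -2.64959819e+00] [ 0.37  0.54  0.03  1.68 -0.02  0.92  2.47]
```

View pics/c7.png

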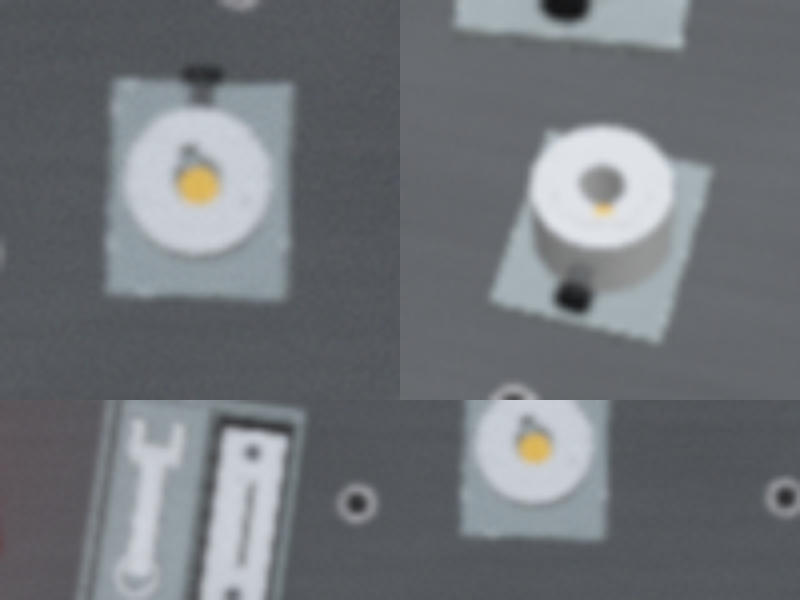

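The tray strip shows the bracket flat and centred in its compartment. In the top view the hub bore is at crop (198,182), with the keyway notch at about (190,150), just left of +x. Measuring both.

Run:
```python
from m1 import *
from scipy.optimize import least_squares
z=np.load('pics/hub.npz'); _,K1,d1,T1=grab('top'); _,K2,d2,T2=grab('scene')
def circ(P,r0):
    f=least_squares(lambda q:np.hypot(*(P-q[:2]).T)-q[2],[*P.mean(0),r0],loss='soft_l1',f_scale=.5); return f.x
for n,im,K,d,T,(u,v) in (('top',z['t'],K1,d1,T1,(324,197)),('scene',z['s'],K2,d2,T2,(312,210))):
    g=cv2.cvtColor(im,cv2.COLOR_BGR2GRAY); M=np.zeros_like(g); M[v-20:v+20,u-20:u+20]=1
    m=((g>185)&(M>0)).astype(np.uint8)
    cs,h=cv2.findContours(m,cv2.RETR_CCOMP,cv2.CHAIN_APPROX_NONE); 
    o=max(cs,key=cv2.contourArea); print(n,'outer',circ(ray(o[:,0].astype(float),K,d,T,.06)[:,:2]*1000,40).round(1))
    i=max([c for c,k in zip(cs,h[0]) if k[3]>=0],key=cv2.contourArea); P=ray(i[:,0].astype(float),K,d,T,.06)[:,:2]*1000; q=circ(P,13);print('bore',q.round(1))
    r=P-q[:2]; a=np.degrees(np.arctan2(r[:,1],r[:,0])); R=np.hypot(*r.T); j=np.argsort(a); print([(int(a[k]),round(float(R[k]),1)) for k in j])
g=cv2.cvtColor(z['t'],cv2.COLOR_BGR2GRAY); print(g[182:206,312:337])
# darkness on 13.5..19.5 ring about outer centre
```

```text
top outer [584.7  22.5  37. ]
bore [589.6  24.   15.3]
[(-176, 17.1), (-167, 17.5), (-155, 15.8), (-151, 13.4), (-142, 14.9), (-127, 15.0), (-113, 16.0), (-102, 17.7), (-93, 17.4), (-83, 14.8), (-73, 15.4), (-59, 14.0), (-43, 13.7), (-34, 12.0), (-17, 13.3), (-5, 15.5), (3, 18.2), (12, 18.6), (23, 16.9), (36, 15.9), (49, 15.8), (58, 14.2), (68, 13.1), (81, 15.0), (92, 14.9), (102, 15.3), (111, 16.1), (125, 15.1), (139, 15.0), (153, 15.9), (163, 14.9), (173, 14.4)]
scene outer [588.3  25.1  38. ]
bore [587.3  24.7  14.4]
[(-177, 15.1), (-166, 14.9), (-155, 15.2), (-140, 13.0), (-130, 14.4), (-113, 14.1), (-96, 15.0), (-84, 14.2), (-70, 14.1), (-53, 12.3), (-41, 13.9), (-23, 14.2), (-8, 15.7), (1, 15.0), (12, 14.7), (22, 14.9), (32, 15.6), (48, 14.0), (65, 13.6), (82, 14.5), (95, 13.8), (109, 13.8), (122, 14.6), (139, 13.7), (157, 14.1), (172, 15.8)]
[[150 152 153 160 167 174 181 186 193 191 190 190 189 185 187 184 177 168
  160 154 151 151 152 154 153]
 [151 154 162 174 185 194 200 203 204 203 202 205 205 205 203 202 198 188
  179 167 158 155 153 151 151]
 [153 163 175 188 199 204 205
[... 1581 characters left out ...]
91 188 186 184 183 189 192 199 200 205
  204 203 200 197 203 203 196]
 [202 202 202 202 204 204 203 200 198 199 194 193 191 195 200 203 202 206
  204 203 197 196 200 200 192]
 [202 203 204 204 202 203 205 206 204 201 202 201 199 202 202 204 205 205
  205 203 202 200 201 198 188]
 [202 206 204 205 206 203 205 205 203 204 203 204 204 204 205 204 204 204
  206 205 204 205 201 194 179]
 [200 204 205 205 204 205 204 205 205 206 205 203 206 205 207 205 203 204
  205 206 205 205 199 186 169]
 [189 200 205 205 203 204 204 204 202 204 205 205 204 206 204 204 204 204
  206 204 205 201 190 171 158]
 [178 192 200 203 205 204 204 204 202 202 204 204 205 204 204 203 203 204
  204 205 203 193 174 157 151]]
```

```bash
python3 - <<'E'
from h import *
t,K,d,T=grab('top'); n=ray([(321.4,189.6)],K,d,T,.06)[0]*1000; print(n)
for c in((584.7,22.5),(586,23)): print(np.degrees(np.arctan2(n[1]-c[1],n[0]-c[0])),np.hypot(n[0]-c[0],n[1]-c[1]))
k=ray([(324.4,174.4)],K,d,T,.036)[0]*1000;print(k)
E
python3 -m crank '{"travel":[[0,0,-2],[0,0,-4],[0,0,-5.5],[0,0,-5.5],[0,0,-5.5]],"turn":[[0,0,0],[0,0,0],[0,0,0],[0,0,0],[0,0,0]],"gripper":[0.5,0.5,0.5,0.5,0.5]}' 80
```

```text
[600.73468747  26.92403373  60.        ]
15.424391622328423 16.63379922546138
14.912478730474664 15.248247621354759
[645.23151329  18.58179371  36.        ]
clock: 11.9
position: [0.5392, -0.2818, 0.1039]
tool_rot: [-3.142, 0.0, -2.641]
force: [0.3, 0.3, 0.3]
grip_width: 0.0424
finger_force: 0.0
```

```bash
python3 -m crank '{"travel":[[0.1,-0.7,0],[0.1,-0.7,0],[0.1,-0.7,-1],[0.1,-0.7,-2],[0.1,-0.7,-3]],"turn":[[0,0,0],[0,0,0],[0,0,0],[0,0,0],[0,0,0]],"gripper":[0.5,0.5,0.5,0.5,0.5]}' 100
python3 -m crank '{"travel":[[0,0,-0.5],[0,0,-1],[0,0,-1.5],[0,0,-2],[0,0,-2.2]],"turn":[[0,0,0],[0,0,0],[0,0,0],[0,0,0],[0,0,0]],"gripper":[0.5,0.5,0.5,0.5,0.5]}' 100
python3 -m crank '{"travel":[[0,0,0],[0,0,0],[0,0,0],[0,0,0],[0,0,0]],"turn":[[0,0,0],[0,0,0],[0,0,0],[0,0,0],[0,0,0]],"gripper":[0.8,1,1,1,1]}' 100
```

```text
clock: 12.4
position: [0.5397, -0.289, 0.0723]
tool_rot: [3.141, -0.0, -2.642]
force: [0.9, 0.0, -0.4]
grip_width: 0.0431
finger_force: 0.0
clock: 12.9
position: [0.5398, -0.2892, 0.0509]
tool_rot: [3.141, -0.0, -2.642]
force: [-0.1, -0.2, 0.2]
grip_width: 0.0424
finger_force: 0.0
clock: 13.4
position: [0.54, -0.2893, 0.0517]
tool_rot: [-3.141, 0.0, -2.642]
force: [-1.1, 1.3, 4.5]
grip_width: 0.0142
finger_force: 98.2
```

```bash
python3 -m crank '{"travel":[[0,0,1],[0,0,3],[0,0,5],[0,0,7],[0,0,8]],"turn":[[0,0,0],[0,0,0],[0,0,0],[0,0,0],[0,0,0]],"gripper":[1,1,1,1,1]}' 100
python3 - <<'E'
from m1 import *
t,K,d,T=grab('top');s,K2,d2,T2=grab('scene'); o=bot.observe();p=o['position'];print(p,o['tool_rot'],o['force'],o['moment'],o['grip_width'])
q=np.array([p[0],p[1],p[2]+.0068])
print(proj([q,q-[0,0,.05]],K2,d2,T2))
u,v=proj([q-[0,0,.02]],K2,d2,T2)[0].astype(int)
a=s[v-40:v+40,u-53:u+53]; cv2.imwrite('pics/c8.png',cv2.resize(a,(795,600),interpolation=2)); print(u-53,v-40)
E
```

```text
clock: 13.9
position: [0.5404, -0.2895, 0.1334]
tool_rot: [-3.14, 0.001, -2.642]
force: [0.4, 0.3, -2.4]
grip_width: 0.0141
finger_force: 97.9
[ 0.54049036 -0.28955185  0.13275609] [-3.13986719e+00  1.30394201e-03 -2.64194585e+00] [ 0.10278523 -0.05566841 -3.05874421] [-0.03789983 -0.00658781  0.01844921] 0.014245424300191848
[[205.34750876 158.4384108 ]
 [208.73390476 169.32263534]]
153 122
```

View pics/c8.png

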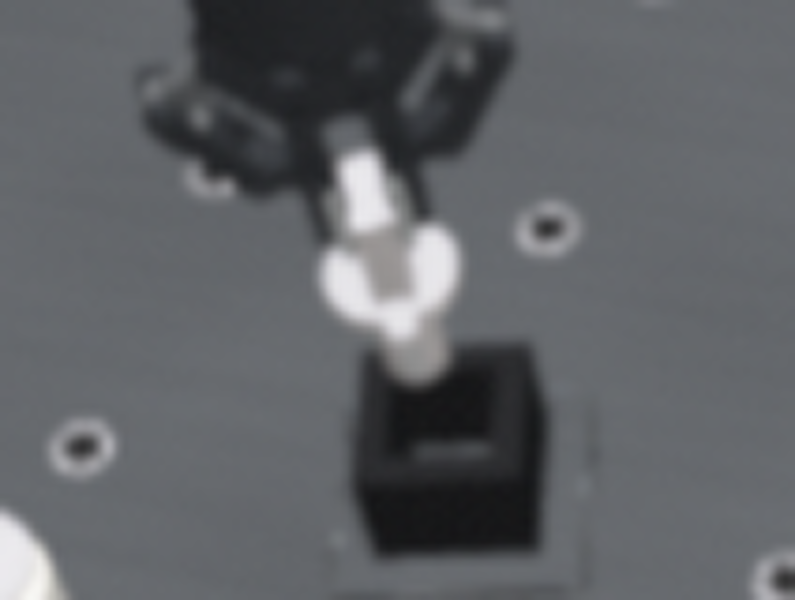

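Scene crop: the shaft hangs straight in the gripper, ear and key toward the camera at (400,320), nose clear of the stand. Carrying it over the hub and turning to the keyway at about 15°.

```bash
python3 -m crank '{"travel":[[0.5,3.2,0],[1.1,7.4,0],[1.7,11.6,0],[2.3,15.8,0],[3,20,0]],"turn":[[0,0,0],[0,0,-2],[0,0,-4],[0,0,-6],[0,0,-8]],"gripper":[1,1,1,1,1]}' 100
python3 -m crank '{"travel":[[0.6,4,0],[1.2,8,0],[1.6,10.8,0],[1.6,11.3,0],[1.6,11.3,0]],"turn":[[0,0,-2],[0,0,-4],[0,0,-5.6],[0,0,-5.6],[0,0,-5.6]],"gripper":[1,1,1,1,1]}' 100
python3 -m crank '{"travel":[[0,0,0],[0,0,0],[0,0,-0.6],[0,0,-1.2],[0,0,-1.4]],"turn":[[0,0,0],[0,0,0],[0,0,0],[0,0,0],[0,0,0]],"gripper":[1,1,1,1,1]}' 100
```

```text
clock: 14.5
position: [0.5693, -0.0876, 0.1304]
tool_rot: [3.141, -0.001, -2.783]
force: [1.4, -0.6, -2.4]
grip_width: 0.0142
finger_force: 98.0
clock: 15.0
position: [0.5853, 0.0246, 0.1304]
tool_rot: [3.141, -0.001, -2.877]
force: [-0.1, -0.7, -2.6]
grip_width: 0.014
finger_force: 98.2
clock: 15.5
position: [0.5854, 0.0234, 0.1164]
tool_rot: [3.141, -0.001, -2.88]
force: [0.4, 0.7, -1.9]
grip_width: 0.0141
finger_force: 98.2
```

```bash
python3 -m crank '{"travel":[[0.14,0.06,-0.3],[0.14,0.06,-0.7],[0.14,0.06,-1.1],[0.14,0.06,-1.4],[0.14,0.06,-1.5]],"turn":[[0,0,0],[0,0,0],[0,0,0],[0,0,0],[0,0,0]],"gripper":[1,1,1,1,1]}' 100
python3 -m crank '{"travel":[[0,0,-0.1],[0,0,-0.2],[0,0,-0.3],[0,0,-0.4],[0,0,-0.5]],"turn":[[0,0,0],[0,0,0],[0,0,0],[0,0,0],[0,0,0]],"gripper":[1,1,1,1,1]}' 100; python3 -c "
from workcell import bot
o=bot.observe();print(o['position'],o['force'],o['moment'])"
```

```text
clock: 16.0
position: [0.5871, 0.0244, 0.102]
tool_rot: [3.142, -0.0, -2.879]
force: [-0.1, -0.1, -2.0]
grip_width: 0.014
finger_force: 98.2
clock: 16.5
position: [0.5869, 0.0243, 0.0974]
tool_rot: [3.141, -0.001, -2.879]
force: [-3.2, -0.5, -0.7]
grip_width: 0.0141
finger_force: 98.6
[0.58689698 0.02434409 0.09742971] [-3.18827554 -0.48336034 -0.67918401] [-0.0173669   1.02747313  0.01782721]
```

```bash
python3 -m crank '{"travel":[[-0.05,0,0],[-0.1,0,0],[-0.1,0,-0.2],[-0.1,0,-0.4],[-0.1,0,-0.5]],"turn":[[0,0,0],[0,0,0],[0,0,0],[0,0,0],[0,0,0]],"gripper":[1,1,1,1,1]}' 100; python3 -c "
from workcell import bot
o=bot.observe();print(o['position'],o['force'],o['moment'])"
```

```text
clock: 17.0
position: [0.5863, 0.0243, 0.0921]
tool_rot: [-3.142, -0.0, -2.879]
force: [-1.9, -0.6, -1.1]
grip_width: 0.0146
finger_force: 98.3
[0.5862755  0.02430932 0.0921275 ] [-1.88049845 -0.64272889 -1.06648774] [-0.16956587  0.40114281  0.02895873]
```

```bash
python3 -m crank '{"travel":[[-0.08,-0.02,-0.1],[-0.08,-0.02,-0.2],[-0.08,-0.02,-0.3],[-0.08,-0.02,-0.4],[-0.08,-0.02,-0.5]],"turn":[[0,0,0],[0,0,0],[0,0,0],[0,0,0],[0,0,0]],"gripper":[1,1,1,1,1]}' 100; python3 -c "
from workcell import bot
o=bot.observe();print(o['position'],o['force'],o['moment'])"
python3 -m crank '{"travel":[[0,0,-0.05],[0,0,-0.1],[0,0,-0.15],[0,0,-0.2],[0,0,-0.2]],"turn":[[0,0,0],[0,0,0],[0,0,0],[0,0,0],[0,0,0]],"gripper":[1,1,1,1,1]}' 100; python3 -c "
from workcell import bot
o=bot.observe();print(o['position'],o['force'],o['moment'])"
```

```text
clock: 17.5
position: [0.5855, 0.0242, 0.0873]
tool_rot: [-3.142, 0.0, -2.879]
force: [-0.5, 0.1, -2.7]
grip_width: 0.014
finger_force: 98.3
[0.58554951 0.02419753 0.08731999] [-0.46649402  0.05986507 -2.67838728] [ 0.06592408  0.0231509  -0.00050381]
clock: 18.0
position: [0.5855, 0.0242, 0.0853]
tool_rot: [-3.142, -0.0, -2.879]
force: [-0.0, -0.9, -2.5]
grip_width: 0.0141
finger_force: 98.2
[0.58546302 0.02416219 0.08532604] [-0.04055428 -0.91508763 -2.4816139 ] [-0.04415833  0.00581257 -0.01379348]
```

```bash
python3 -m crank '{"travel":[[0,0,-0.1],[0,0,-0.2],[0,0,-0.3],[0,0,-0.4],[0,0,-0.5]],"turn":[[0,0,0],[0,0,0],[0,0,0],[0,0,0],[0,0,0]],"gripper":[1,1,1,1,1]}' 100; python3 -c "
from workcell import bot
o=bot.observe();print(o['force'],o['moment'])"
python3 -m crank '{"travel":[[0,0,-0.1],[0,0,-0.2],[0,0,-0.3],[0,0,-0.4],[0,0,-0.5]],"turn":[[0,0,0],[0,0,0],[0,0,0],[0,0,0],[0,0,0]],"gripper":[1,1,1,1,1]}' 100; python3 -c "
from workcell import bot
o=bot.observe();print(o['force'],o['moment'])"
```

```text
clock: 18.5
position: [0.5855, 0.0242, 0.0803]
tool_rot: [-3.142, 0.0, -2.879]
force: [-0.7, 0.3, -2.5]
grip_width: 0.0142
finger_force: 98.2
[-0.73601529  0.29666408 -2.51327827] [-3.40756612e-02 -6.31542114e-05  2.29861246e-02]
clock: 19.0
position: [0.5855, 0.0242, 0.0753]
tool_rot: [-3.142, 0.0, -2.879]
force: [-0.6, 0.3, -2.5]
grip_width: 0.0142
finger_force: 98.2
[-0.57343558  0.30478123 -2.45003453] [-0.03857064  0.02238124  0.04903523]
```

The key has slipped in. Pushing on to the spring.

```bash
python3 -m crank '{"travel":[[0,0,-0.2],[0,0,-0.4],[0,0,-0.6],[0,0,-0.8],[0,0,-1]],"turn":[[0,0,0],[0,0,0],[0,0,0],[0,0,0],[0,0,0]],"gripper":[1,1,1,1,1]}' 120
python3 -m crank '{"travel":[[0,0,-0.15],[0,0,-0.3],[0,0,-0.45],[0,0,-0.6],[0,0,-0.7]],"turn":[[0,0,0],[0,0,0],[0,0,0],[0,0,0],[0,0,0]],"gripper":[1,1,1,1,1]}' 120; python3 -c "
from workcell import bot
o=bot.observe();print(o['force'],o['moment'])"
```

```text
clock: 19.5
position: [0.5855, 0.0241, 0.0652]
tool_rot: [-3.142, -0.0, -2.879]
force: [-0.2, -0.6, -2.5]
grip_width: 0.0139
finger_force: 120.3
clock: 20.0
position: [0.5857, 0.0242, 0.0587]
tool_rot: [-3.142, 0.0, -2.879]
force: [-1.2, -0.2, 6.4]
grip_width: 0.0137
finger_force: 121.8
[-1.22250345 -0.16190236  6.36783992] [-0.00356869  0.51514506 -0.00746585]
```

```bash
python3 -m crank '{"travel":[[0,0,-0.1],[0,0,-0.2],[0,0,-0.3],[0,0,-0.4],[0,0,-0.45]],"turn":[[0,0,0],[0,0,0],[0,0,0],[0,0,0],[0,0,0]],"gripper":[1,1,1,1,1]}' 120; python3 -c "
from workcell import bot
o=bot.observe();print(o['position'],o['force'],o['moment'])"
python3 -m crank '{"travel":[[0,0,-0.03],[0,0,-0.06],[0,0,-0.09],[0,0,-0.1],[0,0,-0.1]],"turn":[[0,0,0],[0,0,0],[0,0,0],[0,0,0],[0,0,0]],"gripper":[1,1,1,1,1]}' 120; python3 -c "
from workcell import bot
o=bot.observe();print(o['position'],o['force'],o['moment'])"
```

```text
clock: 20.5
position: [0.5858, 0.0242, 0.0544]
tool_rot: [-3.142, 0.001, -2.879]
force: [-2.4, 0.3, 8.8]
grip_width: 0.0134
finger_force: 122.3
[0.58577633 0.02422528 0.05436567] [-2.42963744  0.28548005  8.7656372 ] [ 4.51590460e-02  7.28507150e-01 -7.16666354e-04]
clock: 21.0
position: [0.5858, 0.0243, 0.0538]
tool_rot: [3.142, 0.001, -2.879]
force: [-4.9, 0.5, 17.2]
grip_width: 0.0139
finger_force: 123.8
[0.58578972 0.02425272 0.05378858] [-4.89138935  0.45604956 17.23463199] [-0.01960429  1.34375899 -0.02037675]
```

```bash
python3 -m crank '{"travel":[[-0.03,0,-0.02],[-0.06,0,-0.05],[-0.06,0,-0.08],[-0.06,0,-0.08],[-0.06,0,-0.08]],"turn":[[0,0,0],[0,0,0],[0,0,0],[0,0,0],[0,0,0]],"gripper":[1,1,1,1,1]}' 120
python3 - <<'E'
from m1 import *
o=bot.observe();print(o['position'],o['force'],o['moment'])
s,K,d,T=grab('scene'); g=cv2.cvtColor(s,cv2.COLOR_BGR2GRAY)
# tray still ok; hub top & collar: rows along the near side of the hub below the collar
print(proj([[.586,.0242,.06],[.611,.0242,.06],[.611,.0242,.068],[.626,.0242,.06]],K,d,T).round(1).tolist())
print(g[196:222:1,300:324:2])
E
```

```text
clock: 21.5
position: [0.5858, 0.0242, 0.0537]
tool_rot: [-3.141, 0.002, -2.879]
force: [-5.9, 0.4, 27.3]
grip_width: 0.0136
finger_force: 125.5
[0.58580893 0.02423693 0.05371989] [-5.90084408  0.42103396 27.32302502] [-0.03128997  1.57952405  0.01263366]
[[312.0, 208.1], [309.9, 215.6], [309.9, 214.0], [308.7, 220.1]]
[[ 45  48  38  35 105 227 232 182  48  37  47  55]
 [ 57  87  59  38 105 227 233 185  61  41  69  80]
 [ 88 140  97  49 113 223 233 186  87  49  92  99]
 [112 171 131  68 129 217 232 187 111  61 127 117]
 [129 190 154  75 132 212 232 191 123  72 163 154]
 [148 209 167  73 129 216 232 196 127  78 182 191]
 [169 219 171  76 134 222 230 201 130  81 190 215]
 [193 223 179  89 136 220 219 197 134 105 200 223]
 [212 225 197 131 132 187 182 175 141 162 217 225]
 [221 226 219 189 142 152 151 156 161 208 226 226]
 [223 226 226 221 172 146 142 156 200 226 228 225]
 [224 226 228 228 208 152 140 162 222 229 228 224]
 [225 225 227 229 223 155 140 164 225 231 227 224]
 [225 223 221 230 225 154 140 163 226 231 222 224]
 [225 218 210 230 225 153 139 162 226 230 212 220]
 [225 216 199 227 226 163 150 168 226 227 205 218]
 [222 220 198 219 227 195 186 194 227 219 208 222]
 [218 224 209 198 222 220 219 220 222 203 214 224]
 [209 225 218 191 196 220 228 221 203 201 221 224]
 [188 225 224 205 181 204 229 215 199 214 224 224]
 [158 222 226 221 199 206 226 217 208 221 224 219]
 [132 201 225 225 219 215 210 213 218 222 222 199]
 [119 163 213 226 225 216 187 203 223 222 210 172]
 [115 133 181 217 224 219 202 212 222 214 184 154]
 [114 121 145 180 205 215 213 213 204 185 159 150]
 [115 118 126 142 167 180 185 183 172 155 149 150]]
```

The depth matches home: TCP z is 0.0537 against 0.0532 expected. Extra push raises only the force, so the collar is hard against the hub. Handing in.

```bash
python3 -c "
from workcell import bot
print(bot.job_done())"
```

```text
the job is handed in; nothing more can be done
None
```

The job is handed in at about 21.5 s: the bracket lies flat, rib up, in the rubber-lined compartment, and the arm holds the keyed shaft pressed home in the hub with a wrist force reading of about 27 N; the collar sitting flush is judged from depth and force, not a final close-up.

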